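Lock a heat sink in the bench vice

TASK

Stand the silver finned heat sink (not the black one) upright on the yellow pad, midway between the open jaws of the bench-mounted locking pliers, with its two broad sides facing the jaws, and let go of it. Then take both orange handles between the fingers and squeeze them together past the hard point until they stay locked by themselves with the heat sink clamped between the jaws, and let go.

Things in the scene. Friction and masses are not known exactly. Their poses are not given: they have to be found in the camera images.
- silver_sink_mid (a point): Centre (half-way up) of the silver finned aluminium heat sink: 42 mm broad along its x, 24 mm thick along its y, 64 mm tall along z (up), 80 g; a half turn about z changes nothing. It stands on a blue mat 3 mm thick, near an identical black one. Grip it across its thickness, 8 to 20 mm above this point, to stay clear of the jaws.
- nest (a point): Point on the yellow pad, 50 mm above the table, midway between the steel jaws of the fixed vice: where the middle of the sink's underside belongs. x: level, from handles to jaws (pivot 70 mm back at -x); y: across, the way the jaws close; z up. Jaws 44 mm apart when open, 26 mm long, tops 12 mm above the pad; they centre the sink as they close. Nothing on the vice rises over 22 mm above the pad.
- left_handle (a point): Centre of the orange grip on the vice's +y handle, a slab 70 mm long by 12 thick by 24 tall, 60 mm above the table, free air below, 110 mm from the pivot. Both handles swing level, evenly, to the vice's centre line. These centres are 49 mm apart open (61 over the outsides), 18 locked.
- right_handle (a point): Centre of the mirror-image orange grip on the -y handle. Sprung open: squeezing the pair at these centres takes up to about 13 N on each, rising to a peak near half-way, then easing; beyond about three quarters of the travel they snap shut and stay locked. Let go sooner, they spring open again.
Not all that is in view belongs to the job. What is shaped like the part that bears silver_sink_mid but purple is not meant.

How it is judged:
On the way, in this order (a step that is already met when the one before it is completed fails the run):
1. the silver heat sink stands let go on the pad between the open jaws (x of silver_sink_mid in the frame of nest between -0.014 and 0.014 m and z of silver_sink_mid in the frame of nest between 0.026 and 0.04 m and angle between silver_sink_mid's own z axis and vertical below 0.17 rad and angle between the y axis of silver_sink_mid and the y axis of nest, either way round below 0.2 rad and y of silver_sink_mid in the frame of nest between -0.014 and 0.014 m and contact force between the fingers and silver_sink below 0.05 N and distance between left_handle and right_handle above 0.042 m), for 0.2 s.
2. both handles are pressed at once by the fingers (contact force between the fingers and left_arm above 1 N and contact force between the fingers and right_arm above 1 N and distance between left_handle and right_handle above 0.022 m), for 0.02 s.
3. the handles have snapped shut on the heat sink (distance between left_handle and right_handle below 0.021 m and x of silver_sink_mid in the frame of nest between -0.014 and 0.014 m and z of silver_sink_mid in the frame of nest between 0.026 and 0.04 m and angle between silver_sink_mid's own z axis and vertical below 0.17 rad and angle between the y axis of silver_sink_mid and the y axis of nest, either way round below 0.2 rad), for 0.2 s.
At the end, for the whole second after the job is handed in: Handles locked by themselves (their centres under 21 mm apart); the silver heat sink clamped at rest between the jaws: centre within 14 mm of their middle along the vice and 6 mm across, 26 to 40 mm above the pad, upright within 10 degrees, broad sides to the jaws within 11 degrees (all of step 3 and y of silver_sink_mid in the frame of nest between -0.006 and 0.006 m and linear speed of silver_sink below 0.02 m/s and contact force between silver_sink and vice above 2 N); the robot touches nothing.
It also fails if it takes over 40 s, if anything falls off the work surface, if the arm or the gripper's body presses on something with over 40 N, if the wrist force passes 120 N, or if a joint passes its speed limit or range.

ROBOT

A 6-joint arm with a two-finger parallel gripper is mounted at the origin on the work surface. World frame = base frame: x ahead of the robot, y to its left, z up, the work surface at z = 0. Lengths are in m, angles in rad, forces in N, time in s.
With the tool pointing down it reaches from about 0.3 to 0.775 m from the base axis. Payload 14.6 kg.
Tool frame: the origin (TCP) lies midway between the tips of the shut fingers; the grasp point (between the pads) lies 19 mm behind it (grasp_offset is the distance from the TCP to the grasp point, in m); z points along the fingers, y is the line along which they close (so a half turn about z gives the same grasp; the last joint's range is limited). The gripper opens to 94 mm and grips with 3 to 60 N. Pads are 16 mm wide; open, the fingers measure 119 mm over their backs; the gripper's body (75 mm by 177 mm) begins 78 mm behind the grasp point.
Start: joints at [-1.366, 0.3, 1.521, -0, 1.321, -0.067], TCP at [0.148, -0.53, 0.205] pointing down, gripper open.
Joint ranges: [-3.03, 3.03], [-0.79, 2.21], [0.23, 2.52], [-1.04, 4.18], [0, 3.07], [-2.55, 2.55]. Speed limits (rad/s): [2.22, 2.22, 2.57, 3.14, 3.14, 3.14].

INTERFACE

Orientations are given as [roll, pitch, yaw] about the fixed x, y, z axes, in that order (R = Rz(yaw) Ry(pitch) Rx(roll)).
In Python, from station import * gives the robot as it stands. The module is installed in compiled form; this text tells all that it offers.
- The arm moves only by the tool send_rows, never from a script. Its argument "rows" is a list of rows, each an object of numbers: "dx", "dy", "dz": the shift along the tool's x, y, z in mm; "roll": the turn about the tool's z in degrees; "jaw": the closure, from -1 (fully open) to 1 (shut). In form: [{"dx": .., "dy": .., "dz": .., "roll": .., "jaw": ..}, ...]. A call has 1 to 12 rows; each row shifts and turns the commanded pose from where the row before left it, along the tool's axes as they then stand; what a row does not reach is not made up. A row lasts 1/12 s, in which the tool goes at most 41.7 mm and 7.16 degrees, less where a joint would pass 70% of its speed; a pose out of reach is approached as far as the arm can. A call is refused whole if a number of a shift passes 41.7 or a number of a turn 7.16, either way. A call with a gripper value outside its range is refused whole. The fingers move at their own pace and stop on an object; "force" is the grip in N (left out, the last holds). Time passes only in rows, so rows that do not move let the fingers close. It gives the time, the measured TCP pose, the force, the opening and the grip force at its end, in the units of the state.
- get_obs(): the state, without advancing time (a new reading comes with each control period).
- camera(name): name is "scene" or "top" or "wrist"; returns a dict with "frame" (480x640x3 uint8, red, green, blue), "z_map" (480x640 float32, m along the optical axis (not along the pixel's ray), 0 where there is no reading), "camera_matrix" (3x3 intrinsics, pixels), "D" ([k1, k2, p1, p2, k3] as OpenCV has them; the pictures are not rectified), "rvec" (rotation vector, rad) and "tvec" (3), from world to camera coordinates, as OpenCV has them. Camera axes: x right, y down, z forward; pixel columns grow to the right and rows downward; lengths in m; the calibration is good to about 2 mm. A picture is of the moment at which its call begins.
- hand_in(): hands the job in; it is judged then, once.
The state is a dict: "time_s": time; "qpos": joint angles; "joint_vel": joint speeds; "tau": joint torques, N m; "ee_pos": TCP position; "eef_rot": TCP orientation; "force": force on the tool from outside, world axes, zero at the start; "moment": the same for the moment, N m; "grip_width": finger opening in m; "grip_force": force on a finger pad.
Only numpy, scipy, OpenCV 4.12 (cv2) and the standard library are available. Lean on these libraries where they do the work, as an engineer would, in place of code of your own. Each camera call takes 0.05 s, during which the arm holds its last target. There are 200 camera calls.

## Working session

There is one attempt and no reset: what is moved stays moved. The work goes in short steps, Python scripts to look and compute and a tool call to move; the robot and the scene stay as the last step left them, time stands still between calls to the robot, and variables do not carry over. Pictures are saved under pics/ and viewed, at most 10 in all, crops included, and the job is handed in when it is done.

Besides the shell and the picture viewer there is one more tool, called after "Call:" by a JSON object that holds its "fn" and its "kwargs". send_rows: Moves the arm, as the interface text tells. Its arguments: {"type":"object","properties":{"rows":{"type":"array"},"force":{"type":"number"}},"required":["rows"]}

```bash
mkdir -p pics
cat > h.py <<'E'
from station import *
import numpy as np, cv2, pickle
def shot(n):
    c=camera(n); pickle.dump(c,open(f'{n}.pkl','wb')); return c
def load(n): return pickle.load(open(f'{n}.pkl','rb'))
def ray(c,uv):
    p=cv2.undistortPoints(np.array(uv,float).reshape(-1,1,2),c['camera_matrix'],c['D']).reshape(-1,2)
    R=cv2.Rodrigues(np.array(c['rvec'],float))[0]; t=np.array(c['tvec'],float).ravel()
    return -R.T@t, np.c_[p,np.ones(len(p))]@R
def plane(c,uv,z):
    o,d=ray(c,uv); return o+d*((z-o[2])/d[:,2])[:,None]
def cloud(c):
    z=c['z_map']; v,u=np.mgrid[:480,:640]
    o,d=ray(c,np.c_[u.ravel(),v.ravel()]); P=o+d*z.reshape(-1,1); P[z.ravel()==0]=np.nan
    return P.reshape(480,640,3)
E
python3 - <<'E'
from h import *
ims=[]
for n in ['top','scene']:
    c=shot(n); cv2.imwrite(f'pics/{n}1.png',c['frame'][:,:,::-1])
o=get_obs(); print(o)
E
```

```text
{'time_s': 0.1, 'qpos': array([-1.36561804e+00,  3.00406600e-01,  1.52151578e+00,  7.16386836e-06,
        1.32071921e+00, -6.66603664e-02]), 'joint_vel': array([-0.00071883, -0.00082231, -0.0017698 , -0.00022809,  0.00176383,
        0.00197158]), 'tau': array([ 8.25908810e-04, -5.32645655e+01, -3.53283477e+01,  7.09842844e-02,
        2.34820414e-02, -5.13202758e-05]), 'ee_pos': array([ 0.14759472, -0.52957734,  0.20494934]), 'eef_rot': array([-3.14054651e+00, -7.67944401e-05,  2.71836841e-01]), 'force': array([ 0.57874538, -0.62441019, -0.26290158]), 'moment': array([ 0.01620424, -0.02853785,  0.0047974 ]), 'grip_force': 0.0, 'grip_width': 0.09374646365479404}
```

View pics/top1.png

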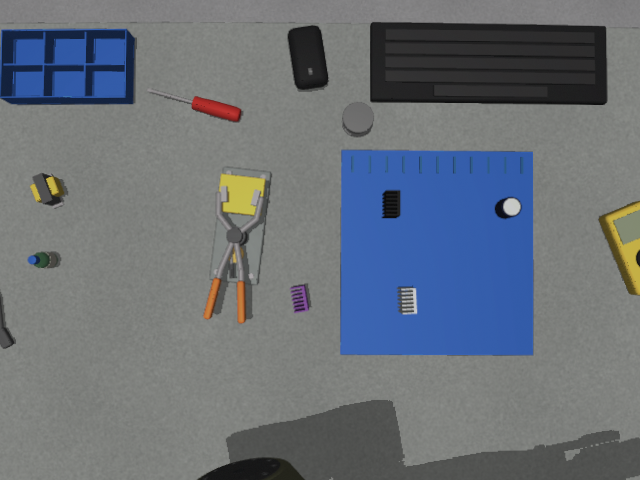

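View pics/scene1.png

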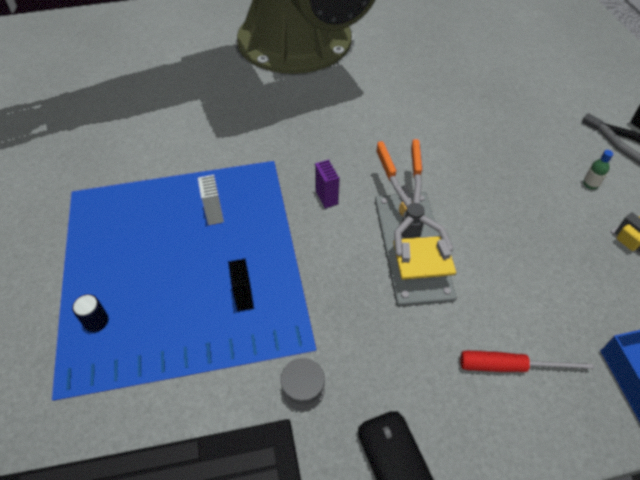

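Candidates: silver finned block at top(408,300)/scene(210,200); black sink at (391,204); purple one at (300,298); white-topped capacitor at (510,207). I choose (408,300). The vice is at (238,235), with its pad at (243,194) and orange handles at (212,298) and (241,300).

Run:
```python
from h import *
c=load('top'); P=cloud(c); f=c['frame']; hsv=cv2.cvtColor(f,cv2.COLOR_RGB2HSV)
def rep(name,m):
    uv=np.argwhere(m)[:,::-1].astype(np.float32); Z=np.nanmedian(P[m][:,2]); X=P[m]
    r=cv2.minAreaRect((X[:,:2]*1000).astype(np.float32))
    print(name,len(uv),'px',uv.mean(0).round(1),'z',np.nanpercentile(X[:,2],[5,50,95]).round(4),'mean',np.nanmean(X,0).round(4),'rect mm',r)
    return r
box=lambda u0,v0,u1,v1:(lambda m:(m.__setitem__((slice(v0,v1),slice(u0,u1)),True),m)[1])(np.zeros((480,640),bool))
z=P[:,:,2]
rep('sink top',box(385,275,430,325)&(z>.058)&(z<.075))
H,S,V=hsv[:,:,0],hsv[:,:,1],hsv[:,:,2]
rep('pad',box(205,160,280,230)&(H>22)&(H<35)&(S>120)&(abs(z-.05)<.006))
o=(H>5)&(H<18)&(S>150)
for n,b in (('hL',(200,275,225,325)),('hR',(228,275,252,325))): rep(n,box(*b)&o&(z>.055))
rep('pivot',box(222,222,252,250)&(z>.06))
rep('jaws',box(210,180,275,212)&(S<60)&(z>.054)&(z<.075))
a=f[150:340,180:440]; 
b=cv2.resize(f[270:330,380:440],(380,380),interpolation=cv2.INTER_CUBIC)
d=cv2.resize(f[155:335,190:290],(300,540),interpolation=cv2.INTER_CUBIC)
out=np.zeros((540,690,3),np.uint8); out[:380,:380]=b; out[:,385:685]=d
cv2.imwrite('pics/crop1.png',out[:,:,::-1])
```

```text
sink top 253 px [409.4 300.4] z [0.062  0.0661 0.0696] mean [ 0.4592 -0.2106  0.0661] rect mm ((459.03009033203125, -209.29209899902344), (42.35749435424805, 24.35398292541504), 3.2882893085479736)
pad 1242 px [240.4 192.8] z [0.0467 0.0498 0.0529] mean [0.6374 0.0718 0.0498] rect mm ((634.9053344726562, 71.70539855957031), (75.31565856933594, 63.02485275268555), 84.16992950439453)
hL 303 px [211.7 298.2] z [0.0599 0.0711 0.0746] mean [0.4613 0.1149 0.0701] rect mm ((460.8465270996094, 115.61929321289062), (10.923789024353027, 68.74658203125), 74.67713165283203)
hR 289 px [240.9 301.4] z [0.0626 0.071  0.0741] mean [0.4563 0.0667 0.0702] rect mm ((456.1460266113281, 67.4864501953125), (67.4145736694336, 10.93832015991211), 1.6803556680679321)
pivot 278 px [234.4 234.1] z [0.0605 0.0655 0.0691] mean [0.5672 0.0791 0.0651] rect mm ((564.9760131835938, 76.16407775878906), (44.84027099609375, 48.67496871948242), 0.4248414933681488)
jaws 386 px [237.  199.1] z [0.0567 0.0609 0.0645] mean [0.6257 0.076  0.0607] rect mm ((626.6949462890625, 73.0743637084961), (41.75612258911133, 81.34188079833984), 0.26377034187316895)
```

View pics/crop1.png

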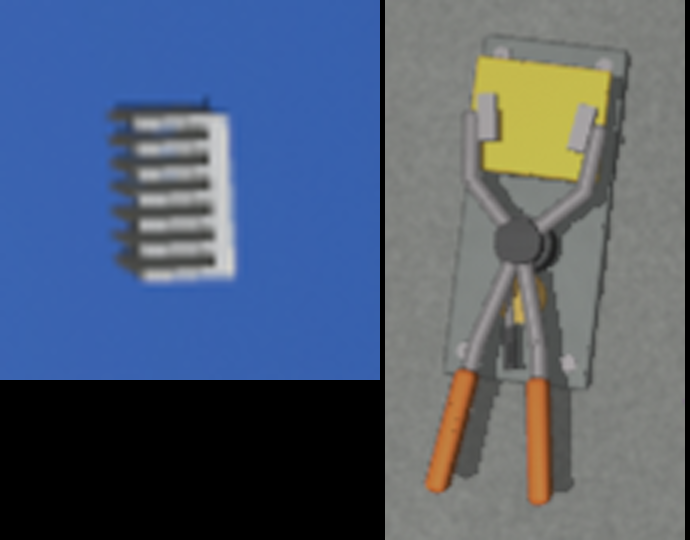

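The crop confirms the silver finned sink, with its long side along world x and a yaw of about 3°. The vice yaw is about -6° and the nest is near (0.635, 0.073). The sizes match: the sink is 42x24 mm and the handles are 48 mm apart. Moving over the sink.

Call:
{"fn": "send_rows", "kwargs": {"rows": [{"roll": 6.15}, {"roll": 6.15}, {"dx": 20.5, "dy": -18.9}, {"dx": 20.5, "dy": -18.9}, {"dx": 20.5, "dy": -18.9}, {"dx": 20.5, "dy": -18.9}, {"dx": 20.5, "dy": -18.9}, {"dx": 20.5, "dy": -18.9}, {"dx": 20.5, "dy": -18.9}, {"dx": 20.5, "dy": -18.9}, {"dx": 20.5, "dy": -18.9}, {"dx": 20.5, "dy": -18.9}], "force": 20}}

```text
invalid input at $.rows[0]: expected keys dx, dy, dz, roll, jaw
```

Call:
{"fn": "send_rows", "kwargs": {"rows": [{"dx": 20.5, "dy": -18.9}, {"dx": 20.5, "dy": -18.9}, {"dx": 20.5, "dy": -18.9}, {"dx": 20.5, "dy": -18.9}, {"dx": 20.5, "dy": -18.9}, {"dx": 20.5, "dy": -18.9}, {"dz": 20}, {"dz": 20}, {"dz": 15}, {}, {}]}}

```text
invalid input at $.rows[0]: expected keys dx, dy, dz, roll, jaw
```

Run:
```python
from h import *
c=shot('wrist'); cv2.imwrite('pics/w1.png',c['frame'][:,:,::-1]); o=get_obs(); print(o['ee_pos'],o['eef_rot'])
P=cloud(c); f=c['frame']; hsv=cv2.cvtColor(f,cv2.COLOR_RGB2HSV); m=(np.abs(P[:,:,2]-.067)<.004)&(hsv[:,:,1]<90)&(np.hypot(P[:,:,0]-.459,P[:,:,1]+.21)<.04)
print(m.sum(),np.argwhere(m).mean(0),P[m].mean(0),cv2.minAreaRect((P[m][:,:2]*1000).astype(np.float32)))
```

```text
[ 0.14760005 -0.5296384   0.20505698] [-3.14076435e+00 -3.97781249e-05  2.71761730e-01]
0 [nan nan] [nan nan nan] ((0.0, 0.0), (0.0, 0.0), 0.0)<stdin>:4: RuntimeWarning: Mean of empty slice.
  ret = um.true_divide(
```

View pics/w1.png

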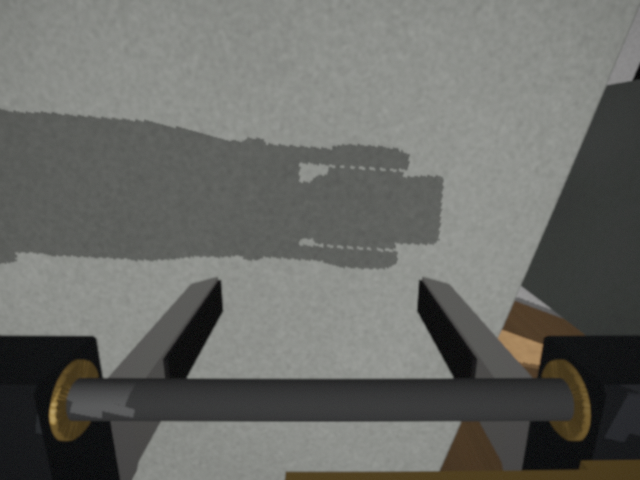

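All keys are required, so the calls were refused and nothing moved. The wrist view shows the fingertips at (210,285) and (430,285) over bare table.

Call:
{"fn": "send_rows", "kwargs": {"rows": [{"dx": 0, "dy": 0, "dz": 0, "roll": 6.15, "jaw": -1}, {"dx": 0, "dy": 0, "dz": 0, "roll": 6.15, "jaw": -1}, {"dx": 20.5, "dy": -18.9, "dz": 0, "roll": 0, "jaw": -1}, {"dx": 20.5, "dy": -18.9, "dz": 0, "roll": 0, "jaw": -1}, {"dx": 20.5, "dy": -18.9, "dz": 0, "roll": 0, "jaw": -1}, {"dx": 20.5, "dy": -18.9, "dz": 0, "roll": 0, "jaw": -1}, {"dx": 20.5, "dy": -18.9, "dz": 0, "roll": 0, "jaw": -1}, {"dx": 20.5, "dy": -18.9, "dz": 0, "roll": 0, "jaw": -1}, {"dx": 20.5, "dy": -18.9, "dz": 0, "roll": 0, "jaw": -1}, {"dx": 20.5, "dy": -18.9, "dz": 0, "roll": 0, "jaw": -1}, {"dx": 20.5, "dy": -18.9, "dz": 0, "roll": 0, "jaw": -1}, {"dx": 20.5, "dy": -18.9, "dz": 0, "roll": 0, "jaw": -1}], "force": 20}}

```text
time_s: 1.15
ee_pos: [0.3422, -0.3282, 0.2054]
eef_rot: [-3.141, 0.0, 0.057]
force: [0.8, -0.4, -0.2]
grip_width: 0.0939
grip_force: 0.0
```

Call:
{"fn": "send_rows", "kwargs": {"rows": [{"dx": 20.5, "dy": -18.9, "dz": 0, "roll": 0, "jaw": -1}, {"dx": 20.5, "dy": -18.9, "dz": 0, "roll": 0, "jaw": -1}, {"dx": 20.5, "dy": -18.9, "dz": 0, "roll": 0, "jaw": -1}, {"dx": 20.5, "dy": -18.9, "dz": 0, "roll": 0, "jaw": -1}, {"dx": 20.5, "dy": -18.9, "dz": 0, "roll": 0, "jaw": -1}, {"dx": 20.5, "dy": -18.9, "dz": 0, "roll": 0, "jaw": -1}, {"dx": 0, "dy": 0, "dz": 20, "roll": 0, "jaw": -1}, {"dx": 0, "dy": 0, "dz": 20, "roll": 0, "jaw": -1}, {"dx": 0, "dy": 0, "dz": 15, "roll": 0, "jaw": -1}, {"dx": 0, "dy": 0, "dz": 0, "roll": 0, "jaw": -1}, {"dx": 0, "dy": 0, "dz": 0, "roll": 0, "jaw": -1}]}}

```text
time_s: 2.07
ee_pos: [0.4577, -0.2091, 0.1503]
eef_rot: [-3.141, 0.001, 0.057]
force: [0.2, 0.8, 0.3]
grip_width: 0.0941
grip_force: 0.0
```

Run:
```python
from h import *
c=shot('wrist'); cv2.imwrite('pics/w2.png',c['frame'][:,:,::-1]); o=get_obs(); print(o['time_s'],o['ee_pos'],o['eef_rot'])
P=cloud(c); f=c['frame']; hsv=cv2.cvtColor(f,cv2.COLOR_RGB2HSV); m=(np.abs(P[:,:,2]-.067)<.004)&(hsv[:,:,1]<90)&(np.hypot(P[:,:,0]-.459,P[:,:,1]+.21)<.04)
print(m.sum(),np.argwhere(m).mean(0),P[m].mean(0),cv2.minAreaRect((P[m][:,:2]*1000).astype(np.float32)))
```

```text
2.1167 [ 0.45805355 -0.20935955  0.15118021] [ 3.14135199e+00 -4.18633410e-04  5.69695308e-02]
1306 [246.44869832 325.23966309] [ 0.45887018 -0.21215171  0.06577302] ((458.2693786621094, -210.6868896484375), (42.222171783447266, 23.687854766845703), 3.159116506576538)
```

View pics/w2.png

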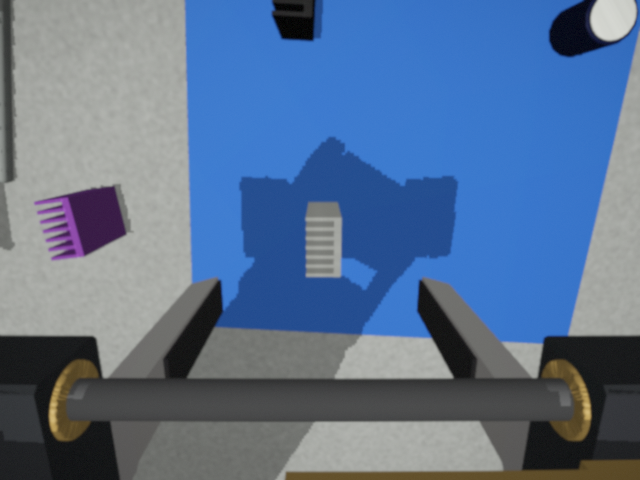

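The wrist view shows the sink at (325,240), centred between the fingers and within 1.5 mm. Descending and gripping.

Call:
{"fn": "send_rows", "kwargs": {"rows": [{"dx": 0, "dy": 1.3, "dz": 30, "roll": 0, "jaw": -1}, {"dx": 0, "dy": 0, "dz": 30, "roll": 0, "jaw": -1}, {"dx": 0, "dy": 0, "dz": 30, "roll": 0, "jaw": -1}, {"dx": 0, "dy": 0, "dz": 20, "roll": 0, "jaw": -1}, {"dx": 0, "dy": 0, "dz": 11, "roll": 0, "jaw": -1}, {"dx": 0, "dy": 0, "dz": 0, "roll": 0, "jaw": -1}, {"dx": 0, "dy": 0, "dz": 0, "roll": 0, "jaw": 0}, {"dx": 0, "dy": 0, "dz": 0, "roll": 0, "jaw": 1}, {"dx": 0, "dy": 0, "dz": 0, "roll": 0, "jaw": 1}, {"dx": 0, "dy": 0, "dz": 0, "roll": 0, "jaw": 1}, {"dx": 0, "dy": 0, "dz": 0, "roll": 0, "jaw": 1}, {"dx": 0, "dy": 0, "dz": 0, "roll": 0, "jaw": 1}], "force": 20}}

```text
time_s: 3.12
ee_pos: [0.4581, -0.2106, 0.0299]
eef_rot: [3.141, -0.001, 0.057]
force: [-0.7, 0.1, -0.2]
grip_width: 0.0575
grip_force: 0.0
```

Call:
{"fn": "send_rows", "kwargs": {"rows": [{"dx": 0, "dy": 0, "dz": 0, "roll": 0, "jaw": 1}, {"dx": 0, "dy": 0, "dz": 0, "roll": 0, "jaw": 1}, {"dx": 0, "dy": 0, "dz": 0, "roll": 0, "jaw": 1}, {"dx": 0, "dy": 0, "dz": 0, "roll": 0, "jaw": 1}]}}

```text
time_s: 3.45
ee_pos: [0.4579, -0.2105, 0.0294]
eef_rot: [-3.142, 0.0, 0.057]
force: [-0.3, -0.1, 0.2]
grip_width: 0.0307
grip_force: 0.0
```

Call:
{"fn": "send_rows", "kwargs": {"rows": [{"dx": 0, "dy": 0, "dz": 0, "roll": 0, "jaw": 1}, {"dx": 0, "dy": 0, "dz": 0, "roll": 0, "jaw": 1}, {"dx": 0, "dy": 0, "dz": 0, "roll": 0, "jaw": 1}, {"dx": 0, "dy": 0, "dz": 0, "roll": 0, "jaw": 1}, {"dx": 0, "dy": 0, "dz": -10, "roll": 0, "jaw": 1}, {"dx": 0, "dy": 0, "dz": -20, "roll": 0, "jaw": 1}, {"dx": 0, "dy": 0, "dz": -20, "roll": 0, "jaw": 1}, {"dx": 0, "dy": 0, "dz": -20, "roll": 0, "jaw": 1}, {"dx": 0, "dy": 0, "dz": -20, "roll": 0, "jaw": 1}, {"dx": 0, "dy": 0, "dz": -20, "roll": 0, "jaw": 1}, {"dx": 0, "dy": 0, "dz": 0, "roll": 4.6, "jaw": 1}, {"dx": 0, "dy": 0, "dz": 0, "roll": 4.6, "jaw": 1}]}}

```text
time_s: 4.45
ee_pos: [0.4584, -0.2107, 0.1414]
eef_rot: [3.141, -0.002, -0.107]
force: [-0.1, -0.2, -1.7]
grip_width: 0.0241
grip_force: 20.0
```

Run:
```python
from h import *
o=get_obs(); p=o['ee_pos']; y=o['eef_rot'][2]; print(o['time_s'],p,o['eef_rot'],o['grip_width'],o['grip_force'])
d=np.array([.635,.073])-p[:2]; print('tool dx,dy mm',1000*(np.cos(y)*d[0]+np.sin(y)*d[1]),1000*(np.sin(y)*d[0]-np.cos(y)*d[1]))
c=load('top'); f=c['frame']; P=cloud(c)
# jaws: bright grey patches, at z=.062
hsv=cv2.cvtColor(f,cv2.COLOR_RGB2HSV); m=((hsv[:,:,1]<40)&(hsv[:,:,2]>155)).astype(np.uint8)
m[:180]=0;m[212:]=0;m[:,:215]=0;m[:,268:]=0
n,l,s,ce=cv2.connectedComponentsWithStats(m)
for i in range(1,n):
  if s[i,4]>15: print(s[i],ce[i],plane(c,[ce[i]],.062))
```

```text
4.45 [ 0.45835144 -0.21067204  0.14141819] [ 3.14057131e+00 -2.49462078e-03 -1.06830880e-01] 0.02414975334874976 19.996737241744995
tool dx,dy mm 145.394163533567 -300.8904725451455
[221 187   5  14  62] [223.25806452 193.11290323] [[0.63537585 0.09875876 0.062     ]]
[251 190   9  15  68] [254.95588235 197.02941176] [[0.62909676 0.04594682 0.062     ]]
```

Gripped at 24.1 mm, which matches the sink's thickness. The jaw patches give a nest of about (0.632–0.635, 0.0725), consistent with the other estimates. Carrying over.

Call:
{"fn": "send_rows", "kwargs": {"rows": [{"dx": 12, "dy": -25, "dz": 0, "roll": 0, "jaw": 1}, {"dx": 12, "dy": -25, "dz": 0, "roll": 0, "jaw": 1}, {"dx": 12, "dy": -25, "dz": 0, "roll": 0, "jaw": 1}, {"dx": 12, "dy": -25, "dz": 0, "roll": 0, "jaw": 1}, {"dx": 12, "dy": -25, "dz": 0, "roll": 0, "jaw": 1}, {"dx": 12, "dy": -25, "dz": 0, "roll": 0, "jaw": 1}, {"dx": 12, "dy": -25, "dz": 0, "roll": 0, "jaw": 1}, {"dx": 12, "dy": -25, "dz": 0, "roll": 0, "jaw": 1}, {"dx": 12, "dy": -25, "dz": 0, "roll": 0, "jaw": 1}, {"dx": 12, "dy": -25, "dz": 0, "roll": 0, "jaw": 1}, {"dx": 12, "dy": -25, "dz": 0, "roll": 0, "jaw": 1}, {"dx": 12, "dy": -25, "dz": 0, "roll": 0, "jaw": 1}]}}

```text
time_s: 5.45
ee_pos: [0.6326, 0.0744, 0.1402]
eef_rot: [-3.142, -0.0, -0.103]
force: [-0.2, 0.4, -1.4]
grip_width: 0.0237
grip_force: 20.0
```

Call:
{"fn": "send_rows", "kwargs": {"rows": [{"dx": 0, "dy": 0, "dz": 10, "roll": 0, "jaw": 1}, {"dx": 0, "dy": 0, "dz": 10, "roll": 0, "jaw": 1}, {"dx": 0, "dy": 0, "dz": 5, "roll": 0, "jaw": 1}, {"dx": 0, "dy": 0, "dz": 0, "roll": 0, "jaw": 1}]}}

```text
time_s: 5.78
ee_pos: [0.6311, 0.0721, 0.1129]
eef_rot: [3.141, 0.003, -0.104]
force: [0.7, -0.1, -2.0]
grip_width: 0.0235
grip_force: 20.0
```

Run:
```python
from h import *
c=shot('wrist'); cv2.imwrite('pics/w3.png',c['frame'][:,:,::-1]); o=get_obs(); print(o['time_s'],o['ee_pos'],o['eef_rot'])
P=cloud(c); f=c['frame']; hsv=cv2.cvtColor(f,cv2.COLOR_RGB2HSV)
m=(hsv[:,:,0]>22)&(hsv[:,:,0]<35)&(hsv[:,:,1]>120)&(np.abs(P[:,:,2]-.05)<.006)
print(m.sum(),P[m].mean(0),cv2.minAreaRect((P[m][:,:2]*1000).astype(np.float32)))
```

```text
5.8333 [0.63151442 0.07214268 0.11398509] [ 3.14131521e+00  1.45583268e-03 -1.04544501e-01]
5273 [0.65246384 0.06851291 0.04889013] ((642.3389892578125, 70.08670043945312), (75.39708709716797, 48.41012191772461), 83.44347381591797)
```

View pics/w3.png

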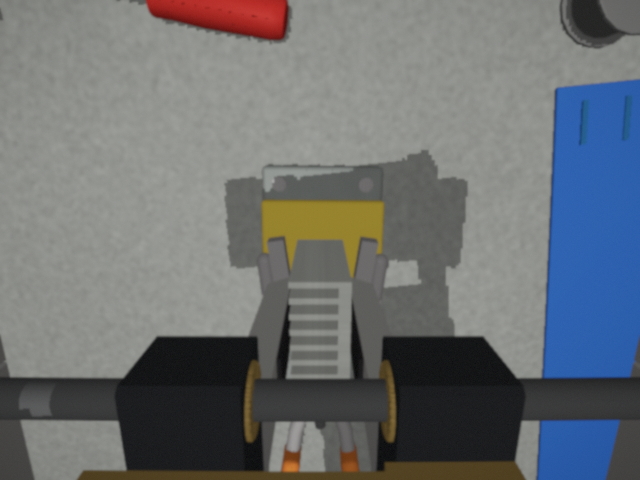

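The sink hangs midway between the jaws at (278,260) and (367,260), with the pad at (322,225). Lowering about 36 mm.

Call:
{"fn": "send_rows", "kwargs": {"rows": [{"dx": 1, "dy": 0, "dz": 10, "roll": 0, "jaw": 1}, {"dx": 1, "dy": 0, "dz": 10, "roll": 0, "jaw": 1}, {"dx": 0, "dy": 0, "dz": 8, "roll": 0, "jaw": 1}, {"dx": 0, "dy": 0, "dz": 5, "roll": 0, "jaw": 1}, {"dx": 0, "dy": 0, "dz": 2, "roll": 0, "jaw": 1}, {"dx": 0, "dy": 0, "dz": 0, "roll": 0, "jaw": 1}, {"dx": 0, "dy": 0, "dz": 0, "roll": 0, "jaw": 1}]}}

```text
time_s: 6.42
ee_pos: [0.6342, 0.0729, 0.0796]
eef_rot: [-3.142, -0.0, -0.103]
force: [-0.4, 0.4, -0.6]
grip_width: 0.0239
grip_force: 20.0
```

Call:
{"fn": "send_rows", "kwargs": {"rows": [{"dx": 0, "dy": 0, "dz": 1, "roll": 0, "jaw": 1}, {"dx": 0, "dy": 0, "dz": 0, "roll": 0, "jaw": 1}]}}

```text
time_s: 6.58
ee_pos: [0.6343, 0.0729, 0.0787]
eef_rot: [-3.141, -0.001, -0.103]
force: [-0.3, -0.2, -1.5]
grip_width: 0.0239
grip_force: 20.0
```

Call:
{"fn": "send_rows", "kwargs": {"rows": [{"dx": 0, "dy": 0, "dz": 1, "roll": 0, "jaw": 1}, {"dx": 0, "dy": 0, "dz": 0, "roll": 0, "jaw": 1}]}}

```text
time_s: 6.75
ee_pos: [0.6341, 0.0729, 0.0775]
eef_rot: [-3.142, -0.0, -0.103]
force: [0.2, 0.5, -1.3]
grip_width: 0.0239
grip_force: 20.0
```

Call:
{"fn": "send_rows", "kwargs": {"rows": [{"dx": 0, "dy": 0, "dz": 0.6, "roll": 0, "jaw": 1}, {"dx": 0, "dy": 0, "dz": 0, "roll": 0, "jaw": 1}]}}

```text
time_s: 6.92
ee_pos: [0.6341, 0.0729, 0.0768]
eef_rot: [3.142, 0.0, -0.103]
force: [1.1, -0.4, -1.1]
grip_width: 0.0238
grip_force: 20.0
```

Call:
{"fn": "send_rows", "kwargs": {"rows": [{"dx": 0, "dy": 0, "dz": 0, "roll": 0, "jaw": 0.4}, {"dx": 0, "dy": 0, "dz": 0, "roll": 0, "jaw": 0}, {"dx": 0, "dy": 0, "dz": 0, "roll": 0, "jaw": -0.4}, {"dx": 0, "dy": 0, "dz": 0, "roll": 0, "jaw": -0.4}, {"dx": 0, "dy": 0, "dz": 0, "roll": 0, "jaw": -0.4}, {"dx": 0, "dy": 0, "dz": 0, "roll": 0, "jaw": -0.4}, {"dx": 0, "dy": 0, "dz": -10, "roll": 0, "jaw": -0.4}, {"dx": 0, "dy": 0, "dz": -20, "roll": 0, "jaw": -1}, {"dx": 0, "dy": 0, "dz": -30, "roll": 0, "jaw": -1}, {"dx": 0, "dy": 0, "dz": -30, "roll": 0, "jaw": -1}, {"dx": 0, "dy": 0, "dz": -20, "roll": 0, "jaw": -1}, {"dx": 0, "dy": 0, "dz": 0, "roll": 0, "jaw": -1}]}}

```text
time_s: 7.92
ee_pos: [0.6357, 0.073, 0.1928]
eef_rot: [-3.14, -0.008, -0.103]
force: [0.1, -0.0, 0.1]
grip_width: 0.0932
grip_force: 0.0
```

Run:
```python
from h import *
c=shot('wrist'); o=get_obs(); print(o['time_s'],o['ee_pos'],o['eef_rot'])
P=cloud(c); f=c['frame']; hsv=cv2.cvtColor(f,cv2.COLOR_RGB2HSV)
m=(np.abs(P[:,:,2]-.114)<.006)&(np.hypot(P[:,:,0]-.634,P[:,:,1]-.073)<.04)
print('sink',m.sum(),P[m].mean(0),cv2.minAreaRect((P[m][:,:2]*1000).astype(np.float32)))
o=(hsv[:,:,0]>5)&(hsv[:,:,0]<18)&(hsv[:,:,1]>150)
t=shot('top'); 
cv2.imwrite('pics/w4.png',np.hstack([c['frame'],t['frame']])[:,:,::-1][:, ::1]) if 0 else cv2.imwrite('pics/w4.png',np.hstack([cv2.resize(c['frame'],(400,300)),cv2.resize(t['frame'][150:330,150:390],(400,300))])[:,:,::-1])
```

```text
7.9667 [0.63496038 0.07294964 0.18995285] [-3.14080513 -0.00465788 -0.10339817]
sink 1529 [0.63447346 0.07227271 0.11236638] ((634.3709106445312, 73.36750030517578), (23.948225021362305, 42.57038879394531), 83.83221435546875)
```

View pics/w4.png

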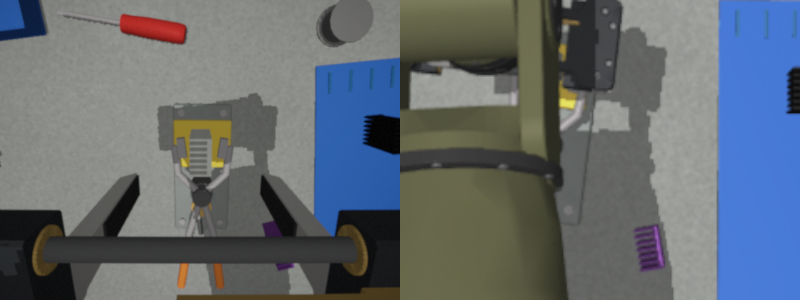

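The sink stands on the pad between the jaws, at (200,155) in the left view. It measures (0.634, 0.073) with a yaw of -6.2°, all within tolerance. Next, the handles: 177 mm back along the tool x axis.

Call:
{"fn": "send_rows", "kwargs": {"rows": [{"dx": -17.7, "dy": 0, "dz": 0, "roll": 0, "jaw": -1}, {"dx": -17.7, "dy": 0, "dz": 0, "roll": 0, "jaw": -1}, {"dx": -17.7, "dy": 0, "dz": 0, "roll": 0, "jaw": -1}, {"dx": -17.7, "dy": 0, "dz": 0, "roll": 0, "jaw": -1}, {"dx": -17.7, "dy": 0, "dz": 0, "roll": 0, "jaw": -1}, {"dx": -17.7, "dy": 0, "dz": 0, "roll": 0, "jaw": -1}, {"dx": -17.7, "dy": 0, "dz": 0, "roll": 0, "jaw": -1}, {"dx": -17.7, "dy": 0, "dz": 0, "roll": 0, "jaw": -1}, {"dx": -17.7, "dy": 0, "dz": 0, "roll": 0, "jaw": -1}, {"dx": -17.7, "dy": 0, "dz": 0, "roll": 0, "jaw": -1}, {"dx": 0, "dy": 0, "dz": 20, "roll": 0, "jaw": -1}, {"dx": 0, "dy": 0, "dz": 20, "roll": 0, "jaw": -1}]}}

```text
time_s: 9.02
ee_pos: [0.4574, 0.0913, 0.1463]
eef_rot: [-3.141, -0.001, -0.103]
force: [-0.1, 0.8, -0.6]
grip_width: 0.0942
grip_force: 0.0
```

Run:
```python
from h import *
c=shot('wrist'); o=get_obs(); print(o['time_s'],o['ee_pos'],o['eef_rot'])
P=cloud(c); f=c['frame']; hsv=cv2.cvtColor(f,cv2.COLOR_RGB2HSV)
m=((hsv[:,:,0]>5)&(hsv[:,:,0]<18)&(hsv[:,:,1]>150)&(np.abs(P[:,:,2]-.07)<.006)&(np.hypot(P[:,:,0]-.4585,P[:,:,1]-.0915)<.08)).astype(np.uint8)
n,l,s,ce=cv2.connectedComponentsWithStats(m)
for i in range(1,n):
  if s[i,4]>150: print(s[i],ce[i],P[l==i].mean(0),cv2.minAreaRect((P[l==i][:,:2]*1000).astype(np.float32)))
cv2.imwrite('pics/w5.png',c['frame'][:,:,::-1])
```

```text
9.0667 [0.45577647 0.09094537 0.14209886] [ 3.14035901  0.00539928 -0.10324937]
[ 272  197   28  100 1603] [285.41859014 245.8477854 ] [0.46350822 0.1140409  0.07038023] ((461.7991638183594, 114.654541015625), (11.206681251525879, 67.46134948730469), 75.31969451904297)
[ 343  198   28  100 1660] [356.62108434 247.08433735] [0.4577712  0.06731997 0.07030269] ((455.9603576660156, 67.14276885986328), (68.47491455078125, 11.446296691894531), 1.6545825004577637)
```

View pics/w5.png

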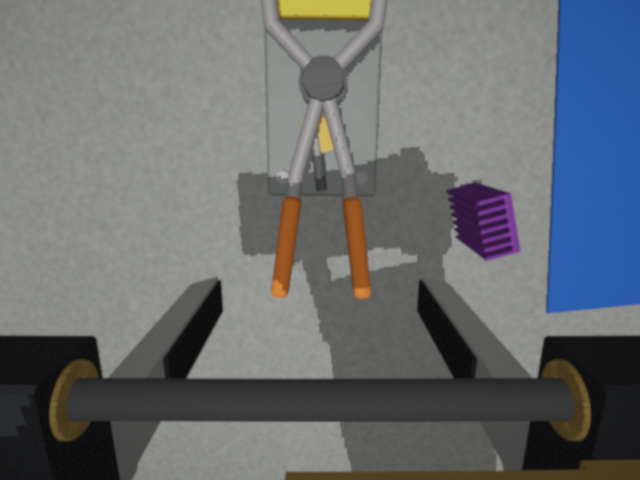

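The handles at (285,246) and (357,247) are centred between the fingers, with their midpoint at (0.459, 0.091). Descending and closing.

Call:
{"fn": "send_rows", "kwargs": {"rows": [{"dx": 1, "dy": 0, "dz": 25, "roll": 0, "jaw": -1}, {"dx": 1, "dy": 0, "dz": 25, "roll": 0, "jaw": -1}, {"dx": 0, "dy": 0, "dz": 20, "roll": 0, "jaw": -1}, {"dx": 0, "dy": 0, "dz": 20, "roll": 0, "jaw": -1}, {"dx": 0, "dy": 0, "dz": 11, "roll": 0, "jaw": -1}, {"dx": 0, "dy": 0, "dz": 0, "roll": 0, "jaw": -1}, {"dx": 0, "dy": 0, "dz": 0, "roll": 0, "jaw": -1}]}}

```text
time_s: 9.65
ee_pos: [0.4597, 0.0909, 0.0456]
eef_rot: [3.141, 0.002, -0.103]
force: [0.2, -0.9, 0.1]
grip_width: 0.0938
grip_force: 0.0
```

Call:
{"fn": "send_rows", "kwargs": {"rows": [{"dx": 0, "dy": 0, "dz": 0, "roll": 0, "jaw": 0.6}, {"dx": 0, "dy": 0, "dz": 0, "roll": 0, "jaw": 0.6}, {"dx": 0, "dy": 0, "dz": 0, "roll": 0, "jaw": 0.6}, {"dx": 0, "dy": 0, "dz": 0, "roll": 0, "jaw": 0.6}, {"dx": 0, "dy": 0, "dz": 0, "roll": 0, "jaw": 0.6}, {"dx": 0, "dy": 0, "dz": 0, "roll": 0, "jaw": 0.6}, {"dx": 0, "dy": 0, "dz": 0, "roll": 0, "jaw": 0.6}, {"dx": 0, "dy": 0, "dz": 0, "roll": 0, "jaw": 0.6}, {"dx": 0, "dy": 0, "dz": 0, "roll": 0, "jaw": 0.6}, {"dx": 0, "dy": 0, "dz": 0, "roll": 0, "jaw": 0.6}], "force": 35}}

```text
time_s: 10.48
ee_pos: [0.4597, 0.0907, 0.0459]
eef_rot: [3.141, 0.001, -0.104]
force: [-0.2, -2.7, -0.5]
grip_width: 0.0309
grip_force: 2.5
```

Call:
{"fn": "send_rows", "kwargs": {"rows": [{"dx": 0, "dy": 0, "dz": 0, "roll": 0, "jaw": 1}, {"dx": 0, "dy": 0, "dz": 0, "roll": 0, "jaw": 1}, {"dx": 0, "dy": 0, "dz": 0, "roll": 0, "jaw": 1}, {"dx": 0, "dy": 0, "dz": 0, "roll": 0, "jaw": 1}, {"dx": 0, "dy": 0, "dz": 0, "roll": 0, "jaw": 1}]}}

```text
time_s: 10.9
ee_pos: [0.4596, 0.0901, 0.0459]
eef_rot: [3.14, 0.001, -0.104]
force: [-4.0, -8.6, 4.1]
grip_width: 0.0276
grip_force: 35.0
```

Call:
{"fn": "send_rows", "kwargs": {"rows": [{"dx": 0, "dy": 0, "dz": 0, "roll": 0, "jaw": 0.2}, {"dx": 0, "dy": 0, "dz": 0, "roll": 0, "jaw": -0.3}, {"dx": 0, "dy": 0, "dz": 0, "roll": 0, "jaw": -1}, {"dx": 0, "dy": 0, "dz": 0, "roll": 0, "jaw": -1}, {"dx": 0, "dy": 0, "dz": 0, "roll": 0, "jaw": -1}, {"dx": 0, "dy": 0, "dz": 0, "roll": 0, "jaw": -1}, {"dx": 0, "dy": 0, "dz": 0, "roll": 0, "jaw": -1}, {"dx": 0, "dy": 0, "dz": -20, "roll": 0, "jaw": -1}, {"dx": 0, "dy": 0, "dz": -30, "roll": 0, "jaw": -1}, {"dx": 0, "dy": 0, "dz": -30, "roll": 0, "jaw": -1}, {"dx": 0, "dy": 0, "dz": -20, "roll": 0, "jaw": -1}, {"dx": -10, "dy": 0, "dz": 0, "roll": 0, "jaw": -1}]}}

```text
time_s: 11.9
ee_pos: [0.4525, 0.0921, 0.1498]
eef_rot: [-3.14, -0.007, -0.104]
force: [-1.1, -0.1, 1.4]
grip_width: 0.0941
grip_force: 0.0
```

Call:
{"fn": "send_rows", "kwargs": {"rows": [{"dx": -20, "dy": 0, "dz": -10, "roll": 0, "jaw": -1}, {"dx": -20, "dy": 0, "dz": -10, "roll": 0, "jaw": -1}, {"dx": -20, "dy": 0, "dz": -10, "roll": 0, "jaw": -1}, {"dx": 0, "dy": 0, "dz": 0, "roll": 0, "jaw": -1}, {"dx": 0, "dy": 0, "dz": 0, "roll": 0, "jaw": -1}]}}

```text
time_s: 12.32
ee_pos: [0.3901, 0.0983, 0.1759]
eef_rot: [-3.141, -0.001, -0.103]
force: [0.1, 0.2, -0.4]
grip_width: 0.0941
grip_force: 0.0
```

Run:
```python
from h import *
c=shot('wrist'); o=get_obs(); print(o['time_s'],o['ee_pos'],o['grip_width'])
P=cloud(c); f=c['frame']; hsv=cv2.cvtColor(f,cv2.COLOR_RGB2HSV)
m=((hsv[:,:,0]>5)&(hsv[:,:,0]<18)&(hsv[:,:,1]>150)&(np.abs(P[:,:,2]-.07)<.006)&(np.hypot(P[:,:,0]-.4585,P[:,:,1]-.0915)<.08)).astype(np.uint8)
n,l,s,ce=cv2.connectedComponentsWithStats(m)
for i in range(1,n):
  if s[i,4]>100: print(s[i],ce[i],P[l==i].mean(0),cv2.minAreaRect((P[l==i][:,:2]*1000).astype(np.float32)))
t=shot('scene'); P=cloud(t)
m=(np.abs(P[:,:,2]-.114)<.006)&(np.hypot(P[:,:,0]-.634,P[:,:,1]-.073)<.04)
if m.any(): print('sink',m.sum(),P[m].mean(0),cv2.minAreaRect((P[m][:,:2]*1000).astype(np.float32)))
cv2.imwrite('pics/w6.png',np.hstack([cv2.resize(f,(400,300)),cv2.resize(t['frame'][130:310,310:550],(400,300))])[:,:,::-1])
```

```text
12.3667 [0.39046768 0.09818702 0.17554979] 0.09410009380598999
[ 301   96   17  101 1569] [308.52899936 146.04397706] [0.45769509 0.09969455 0.07042543] ((456.99627685546875, 99.70491027832031), (10.893794059753418, 67.80580139160156), 83.24819946289062)
[ 325   97   19  101 1565] [333.7514377  146.18913738] [0.45580449 0.0823797  0.07046161] ((454.45928955078125, 82.40156555175781), (11.697556495666504, 68.09996032714844), 83.38105773925781)
sink 535 [0.6354445  0.06996857 0.11219721] ((634.5338745117188, 70.52230072021484), (24.823083877563477, 44.80336380004883), 83.44587707519531)
```

View pics/w6.png

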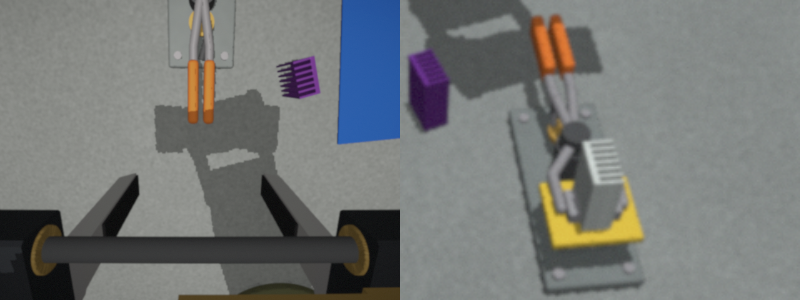

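The handles are parallel and about 17.5 mm apart, so they are locked. The sink is upright and clamped at (600,190) in the right view, and the arm is clear.

```bash
python3 -c "
from station import *
print(hand_in())"
```

```text
the job is handed in; nothing more can be done
None
```

The silver heat sink is clamped upright between the locked jaws, the handles stay shut about 17.5 mm apart with the arm clear, and the job was handed in at about 12.4 s; no verdict was returned.

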